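# Open the counterweighted specimen press and load a branch sample

## Robot

A 7-joint arm with a two-finger parallel gripper is mounted at the origin on the work surface. World frame = base frame: x ahead of the robot, y to its left, z up, the work surface at z = 0. Lengths are in m, angles in rad, forces in N, time in s.
With the tool pointing down it reaches from about 0.425 to 0.875 m from the base axis. Payload 4.7 kg.
Tool frame: the origin (TCP) lies on the centre line of the jaws, within the pads' length; the fingertips stand 14 mm ahead of it and the grasp point (between the pads) lies 5 mm behind it; z points along the fingers, y is the direction in which the jaws open and shut (so a half turn about z gives the same grasp; the last joint's range is limited). The gripper opens to 87 mm and grips with 3 to 60 N. Pads are 19 mm wide; open, the fingers measure 117 mm over their backs; the gripper's body (75 mm by 190 mm) begins 51 mm behind the grasp point.
Start: joints at [-1.205, 0.321, -0.07, 1.45, 0.023, 1.371, -0.057], TCP at [0.224, 0.61, 0.237] pointing down, gripper open.
Joint ranges: [-2.86, 2.86], [-0.3, 2.09], [-1.38, 1.24], [0.06, 2.45], [-1.56, 4.7], [0.09, 2.05], [-2.69, 2.69]. Speed limits (rad/s): [2.57, 2.57, 3.14, 3.14, 3.14, 3.14, 3.14].

## Interface

Orientations are given as a rotation vector (axis times angle).
In Python, from bench import ctrl gives the robot as it stands. The module is installed in compiled form; this text tells all that it offers.
- The arm moves only by the tool step_arm, never from a script. Its argument "plan" is a list of rows, each a list of 3 entries, a list of its own where there are three numbers: the turn, a rotation vector about the tool's x, y, z in rad, then the shift along the tool's x, y, z in m, then the closure in counts, from 0 (fully open) to 255 (shut). In form: [[[rx, ry, rz], [x, y, z], hand], ...]. A call has exactly 10 rows; each row is the pose to reach, as a shift and turn from the pose commanded when the call began, along the tool's axes at that moment; what a row does not reach only later rows make up. A row lasts 1/8 s, in which the tool goes at most 62.5 mm and 10.7 degrees, less where a joint would pass 70% of its speed; a pose out of reach is approached as far as the arm can. A call with a gripper value outside its range is refused whole. The fingers move at their own pace and stop on an object; "squeeze" is the grip in N (left out, the last holds). Time passes only in rows, so rows that repeat a pose let the fingers close, or fill a call up. It gives the time, the measured TCP pose, the force and the opening at its end, in the units of the state.
- ctrl.get_state(): the state, without advancing time (a new reading comes with each control period).
- ctrl.get_image(name): name is "scene" or "top"; returns the picture (480x640x3 uint8, red, green, blue); there is no depth.
- ctrl.calibration(name): a dict with "fov_y" (degrees; the focal length in pixels is half the picture's height over the tangent of half this angle, whatever the lens; pixels are square), "cx", "cy" (the principal point, pixels), "k1" (the pictures are not rectified: a ray, as slopes to the right and down, at radius r is drawn at 1 + k1 r^2 times it, then the intrinsics apply), "rvec" (rotation vector, rad) and "tvec" (3), from world to camera coordinates, as OpenCV has them. Camera axes: x right, y down, z forward; pixel columns grow to the right and rows downward; lengths in m; the calibration is good to about 2 mm. A picture is of the moment at which its call begins. calibration takes no time and is no camera call.
- ctrl.close_job(): hands the job in, once; it reports no verdict.
Trained networks look in the newest picture that a camera, given by its name, has taken for a name from the list of things; names that differ only in an ending like _2 or _b are one class to them, and where a whole thing is asked for, a point or a joint stands for the part that bears it (a point fixed in the world has none). Each returns a list of dicts, best first, with "score" (0 to 1); they miss things now and then, are a little off and sometimes report something else, mostly with a low value. They report only what shows in the picture. A call takes as long as a camera call.
- ctrl.cut_out(camera, label): "pixels" (480x640 bool, what is visible of it) and "rect" ([left, top, width, height] in pixels, round what is visible of it).
The state is a dict: "time": time; "joint_positions": joint angles; "qd": joint speeds; "joint_torque": joint torques, N m; "position": TCP position; "tool_rot": TCP orientation; "ft_force": force on the tool from outside, world axes, zero at the start; "torque": the same for the moment, N m; "grip_width": opening from 0.0 (shut) to 1.0 (fully open).
Only numpy, scipy, OpenCV 4.12 (cv2) and the standard library are available. Lean on these libraries where they do the work, as an engineer would, in place of code of your own. Each camera call takes 0.05 s, during which the arm holds its last target.

## Task

Load the little specimen press: swing its counterweighted arm up past the balance point and ease it gently down onto its rubber stop, without letting it drop, bang or push hard on the stop, so that it rests open by itself when you let go. Then take the slim branch sample and stand it in the round collar of the press, gently and fully down on the plate, and leave the arm resting open. Leave everything else on the bench where it is.

Things in the scene. Friction and masses are not known exactly. Their poses are not given: they have to be found in the camera images.
- stand: grey steel press stand, fixed; base plate 130 x 310 x 12 mm. Origin on the bench, z up. Its y axis runs along the arm: hinge at y = +105 mm, collar at y = -20 mm; the shut arm points to -y. Placed and turned differently each time. Two upright cheeks (outer faces at x = +-40 mm) carry the hinge.
- hinge (a point): hinge axis at mid-width, 100 mm above the bench, along the stand's x axis. The arm balances at a turn of about 1.15 to 1.5 rad (counterweight not known exactly) and falls open by itself beyond that, too fast if let go: lead it slowly (well under 0.8 rad/s) on to the stop, which it meets at a turn between about 1.66 and 2.02 rad, depending on how the stop bolt is set: feel for it.
- press_arm: press arm, origin on the hinge axis, -y axis along the bar to the grip. Steel bar 10 mm wide, 12 mm deep; a 36 mm press foot hangs under it 125 mm from the hinge (over the collar when shut); counterweight on a cranked tail behind the hinge. Starts shut and level (turn 0), held by its weight: 2 to 3 N at the grip. Opening turns it about the stand's x axis: the grip goes up and over towards +y.
- grip (a point): centre of the round black grip at the end of the arm: a flat disc of 32 mm diameter and 14 mm thick, its flat faces looking along the stand's x axis, 215 mm from the hinge axis. When pinched across its flat faces from above it can pivot between the fingers. Free space on both sides. Shut it is 100 mm above the bench.
- stop_frame: upright grey frame behind the hinge, 80 mm wide, 190 mm tall; origin at its foot (stand y = +171 mm, z = 12 mm). Its crossbar holds the stop bolt; the bolt's rubber tip meets the opened arm 85 mm above the hinge axis. Its setting differs each time. The stop may take up to 30 N; the arm leans on it with 1 to 5 N at rest, and each newton pushed at the grip adds about 2.5 N.
- nest (a point): centre of the floor inside the collar (the plate's top, 12 mm above the bench, faced with thin cork). The collar is a round aluminium wall standing 12 mm above the plate, inner diameter 39 mm, outer about 53 mm, square-edged.
- sample: slim branch sample: loose barked wooden cylinder standing on the bench beside the press, 36 mm diameter, 60 mm tall, about 50 g. Origin at its centre, half-way up; z along its axis. Hold it by its upper half so that the fingers clear the collar.
- thick_piece: thicker, shorter branch piece, 54 mm diameter, 45 mm tall, loose; not the sample; origin under its centre. Leave it alone
- jar: small glass jar with steel cap, 48 mm diameter, 70 mm tall, loose; origin under its centre. Leave it alone
- petri: open glass dish, 90 mm diameter, 14 mm tall, loose; origin under its centre. Leave it alone
- lens: black hand lens lying flat, 60 mm head with a 100 mm handle towards its -x; origin under the head's centre. Leave it alone
- slide_box: flat green slide box 80 x 150 x 32 mm, loose; origin under its centre. Leave it alone
- tweezers: steel tweezers lying flat, 110 mm long, loose; origin at the middle. Leave them alone
- pencil_cup: white plastic cup, 72 mm diameter, 90 mm tall, loose; origin under its centre. Leave it alone

How it is judged:
By the outcome, as a careful person would: the job done as asked, in the order asked, and still so for the second after the job is handed in, with the robot touching nothing.
It also fails if it takes over 72 s, if anything falls off the work surface, if the arm or the gripper's body presses on something with over 40 N, if the wrist force passes 120 N, or if a joint passes its speed limit or range.

## Working session

There is one attempt and no reset: what is moved stays moved. The work goes in short steps, Python scripts to look and compute and a tool call to move; the robot and the scene stay as the last step left them, time stands still between calls to the robot, and variables do not carry over. Pictures are saved under pics/ and viewed, and the job is handed in when it is done.

Besides the shell and the picture viewer there is one more tool, called after ">>>" as name(argument=value, ...) on one line, values as JSON. step_arm: Moves the arm, as the interface text tells. Its arguments: {"type":"object","properties":{"plan":{"type":"array"},"squeeze":{"type":"number"}},"required":["plan"]}

```bash
ls; mkdir -p pics; python3 - <<'E'
from bench import ctrl
import cv2
s=ctrl.get_state()
for k in s: print(k,s[k])
for n in("scene","top"):
    cv2.imwrite(f"pics/{n}0.png",cv2.cvtColor(ctrl.get_image(n),cv2.COLOR_RGB2BGR))
    print(ctrl.calibration(n))
E
```

```text
pics
time 0.0
joint_positions [-1.20490071  0.3217983  -0.07008971  1.45168915  0.02261607  1.37075924
 -0.05690668]
qd [-1.22123667e-03 -1.41630502e-03  1.97784457e-04 -3.72484888e-05
 -2.06995230e-03  3.16025290e-04  2.83298607e-05]
joint_torque [-1.50081774e-03 -4.91278553e+01 -4.04913062e-01 -3.12542081e+01
 -6.42033597e-02  4.34854743e-02  1.65929691e-04]
position [0.22384779 0.6096849  0.23547045]
tool_rot [-5.49666313e-01 -3.09291197e+00  2.91267008e-03]
ft_force [ 0.0923267  -0.36069705  0.76296222]
torque [ 0.02561914 -0.03079335  0.00527895]
grip_width 0.9995106329889997
{'fov_y': 45.44324538506716, 'cx': 322.73804365457363, 'cy': 243.52052689303275, 'k1': 0.0021351076362932132, 'rvec': array([ 1.99945634,  0.87893791, -0.50681933]), 'tvec': array([-0.38830641, -0.11029939,  1.66253932])}
{'fov_y': 48.736251075161185, 'cx': 308.19795333461485, 'cy': 242.32430563087507, 'k1': -0.10371158869823319, 'rvec': array([ 2.15119741, -2.1815461 ,  0.1569045 ]), 'tvec': array([0.0199146 , 0.55546736, 1.31579791])}
```

View pics/scene0.png

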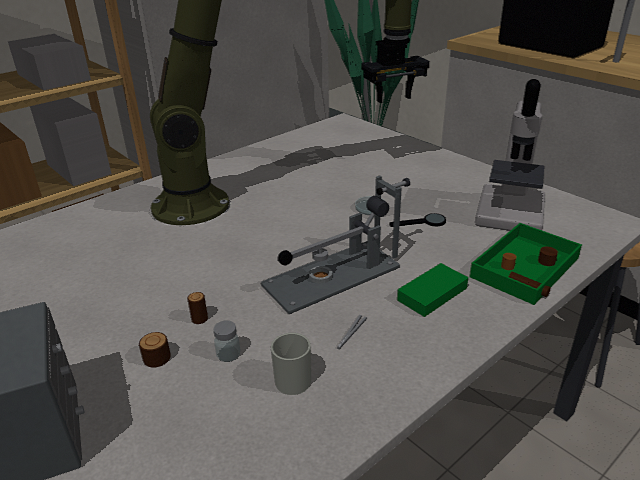

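View pics/top0.png

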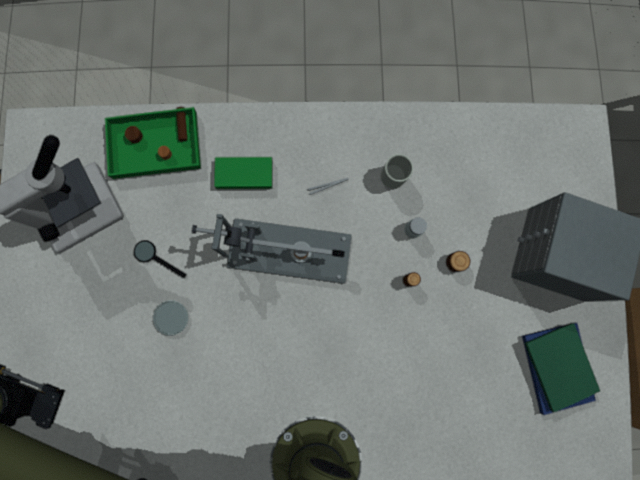

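The scene view shows the press in the middle, with its grip at (285,257) and its collar at (320,273). The slim sample is at (198,307) and the thick piece at (154,348). In the top view the stand runs from (230,245) to (350,265), and the sample's top is near (412,279).

```bash
cat > h.py <<'E'
import numpy as np, cv2
from scipy.spatial.transform import Rotation as R
from bench import ctrl
class Cam:
    def __init__(s,n):
        c=ctrl.calibration(n); s.f=240/np.tan(np.radians(c['fov_y'])/2); s.c=np.array([c['cx'],c['cy']]);s.k=c['k1']
        s.R=R.from_rotvec(c['rvec']).as_matrix(); s.t=np.array(c['tvec'])
    def proj(s,P):
        p=np.atleast_2d(P)@s.R.T+s.t; m=p[:,:2]/p[:,2:]; r2=(m**2).sum(1,keepdims=True)
        return m*(1+s.k*r2)*s.f+s.c
    def ray(s,uv):
        d=(np.array(uv,float)-s.c)/s.f; m=d.copy()
        for _ in range(30): m=d/(1+s.k*(m**2).sum())
        return -s.R.T@s.t, s.R.T@np.array([m[0],m[1],1])
    def atz(s,uv,z):
        o,d=s.ray(uv); return o+d*(z-o[2])/d[2]
def tri(a,ua,b,ub):
    o1,d1=a.ray(ua);o2,d2=b.ray(ub)
    A=np.stack([d1,-d2],1);x=np.linalg.lstsq(A,o2-o1,rcond=None)[0]
    p=o1+d1*x[0];q=o2+d2*x[1]; return (p+q)/2,np.linalg.norm(p-q)
E
python3 - <<'E'
from h import *
for n in("scene","top"):
    C=Cam(n)
    img=cv2.cvtColor(ctrl.get_image(n),cv2.COLOR_RGB2BGR)
    for l in ["stand","grip","press_arm","sample","stop_frame","thick_piece"]:
        for d in ctrl.cut_out(n,l)[:2]:
            m=d['pixels'];v,u=np.nonzero(m)
            print(n,l,round(d['score'],2),d['rect'],m.sum(),u.mean().round(1),v.mean().round(1))
            np.save(f"m_{n}_{l}.npy",m) if d['score']>.5 else 0
    if n=="top": cv2.imwrite("pics/topz.png",cv2.resize(img[200:300,180:440],None,fx=3,fy=3,interpolation=cv2.INTER_CUBIC))
    else: cv2.imwrite("pics/scenez.png",cv2.resize(img[165:335,170:430],None,fx=3,fy=3,interpolation=cv2.INTER_CUBIC))
E
```

```text
scene stand 0.97 [264.1, 177.4, 146.6, 136.5] 7113 339.7 257.8
scene stand 0.3 [213.0, 321.2, 27.1, 43.9] 943 226.2 341.5
scene grip 0.79 [277.5, 198.0, 109.7, 66.4] 1299 337.6 234.3
scene press_arm 0.83 [276.2, 196.7, 114.2, 69.4] 1291 335.5 235.0
scene sample 0.63 [186.8, 291.8, 19.2, 31.9] 514 197.1 307.5
scene sample 0.2 [391.1, 213.9, 54.8, 10.8] 309 427.0 220.2
scene stop_frame 0.55 [375.9, 173.8, 34.2, 90.6] 898 391.6 206.8
scene thick_piece 0.71 [138.5, 331.6, 30.8, 34.4] 889 154.2 349.1
top stand 0.89 [193.9, 211.7, 155.3, 69.8] 6664 281.8 249.0
top grip 0.7 [224.8, 229.7, 122.3, 25.2] 931 274.6 244.1
top grip 0.53 [444.3, 253.6, 25.5, 21.7] 416 457.2 261.8
top press_arm 0.72 [224.3, 227.8, 120.5, 29.4] 1097 274.8 244.1
top sample 0.6 [400.3, 270.7, 21.4, 14.9] 262 411.4 279.5
top stop_frame 0.61 [190.3, 214.6, 39.5, 44.9] 595 215.6 232.8
top thick_piece 0.7 [444.2, 251.0, 28.0, 22.1] 433 457.5 261.3
```

View pics/topz.png

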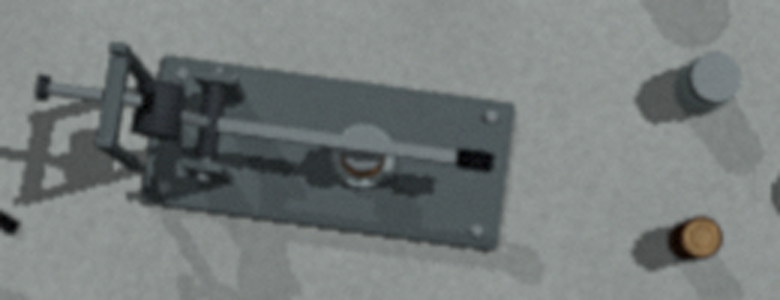

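View pics/scenez.png

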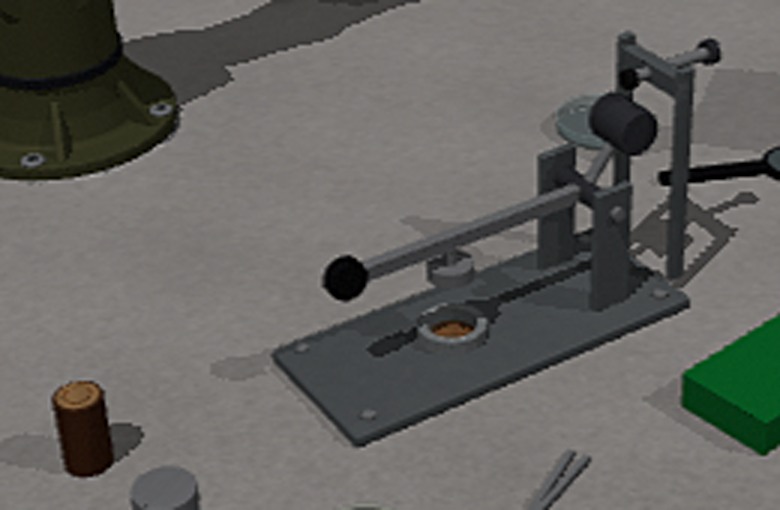

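```bash
cat > fit.py <<'E'
from h import *
from scipy.optimize import least_squares
T=Cam("top");S=Cam("scene")
tz=lambda u,v:(180+u/3,200+v/3)
sz=lambda u,v:(170+u/3,165+v/3)
# local coords as function of plate offset o ; -y end is towards image right in top
obs=[]
def P(o):
    return [
    (T,tz(514,103),(sx*65,o-155,12)),(T,tz(498,249),(-sx*65,o-155,12)),(T,tz(162,57),(sx*65,o+155,12)),
    (S,sz(273,352),(-sx*65,o-155,12)),(S,sz(360,438),(sx*65,o-155,12)),(S,sz(688,298),(sx*65,o+155,12)),
    (S,sz(345,278),(0,-110,100)),(T,tz(475,160),(0,-110,116)),(S,sz(453,327),(0,-20,24)),(S,sz(718,48),None) ,(S,sz(618,214),(40,105,100)) ]
def res(p,full=False):
    x,y,a,o=p; r=[]
    for C,uv,l in P(o*1000):
        if l is None: continue
        l=np.array(l)/1000; w=np.array([x+np.cos(a)*l[0]-np.sin(a)*l[1],y+np.sin(a)*l[0]+np.cos(a)*l[1],l[2]])
        r.append(C.proj(w)[0]-np.array(uv))
    return np.array(r) if full else np.concatenate(r)
for sx in(1,):
    g=T.atz((290,250),.012);
    for a0 in(0,):
        s=least_squares(res,[g[0],g[1],a0,0]); print(s.x,s.cost); print(res(s.x,True).round(1).tolist())
print(T.proj([[.5,0,0],[.5,.1,0]]))
# sample
print("sample top",T.atz(tz(700,238),.06), S.atz(sz(79,396),.06), tri(T,tz(700,238),S,sz(79,396)))
print("thick top",T.atz((459.5,260),.045),"jar",T.atz(tz(714,78),.07))
for C,n in((T,'top'),(S,'scene')):
    from cv2 import imread
E
python3 fit.py
```

```text
[ 0.53934487  0.05286844 -0.14632353  0.00945728] 15.210435064321551
[[-0.2, -1.7], [-0.9, -0.8], [-0.8, -2.0], [-1.6, -1.1], [-1.9, -0.3], [0.2, -0.9], [-0.2, -0.1], [-0.8, -2.2], [-0.8, -1.8], [-1.5, -1.1]]
[[312.9319036  265.15812314]
 [274.45782828 265.67211224]]
sample top [ 0.45593414 -0.24868455  0.06      ] [ 0.46276616 -0.24744689  0.06      ] (array([ 0.45730026, -0.24735725,  0.05686938]), np.float64(0.0046378433548167515))
thick top [ 0.50393585 -0.37343077  0.045     ] jar [ 0.58904287 -0.26361044  0.07      ]
```

```bash
sed -i 's#(180+u/3,200+v/3)#(180+(u+.5)/3-.5,200+(v+.5)/3-.5)#; s#(170+u/3,165+v/3)#(170+(u+.5)/3-.5,165+(v+.5)/3-.5)#' fit.py; cat >> fit.py <<'E'
x,y,a,o=s.x
def W(l): l=np.array(l)/1000; return np.array([x+np.cos(a)*l[0]-np.sin(a)*l[1],y+np.sin(a)*l[0]+np.cos(a)*l[1],l[2]])
def L(w): d=np.array(w)-[x,y,0]; return 1000*np.array([np.cos(a)*d[0]+np.sin(a)*d[1],-np.sin(a)*d[0]+np.cos(a)*d[1],d[2]])
print("grip",W((0,-110,100)),"hinge",W((0,105,100)),"nest",W((0,-20,12)))
# per camera: grip
print("grip S@x=0"); 
for nm,C,uv,z in(("S grip",S,sz(345,278),.1),("T grip",T,tz(475,160),.116),("S bolt tip",S,sz(628,78),.185),("S bolt head",S,sz(712,50),.185),("T bolt head",T,tz(43,88),.185),("T frame bar mid",T,tz(118,95),.2)):
    print(nm,L(C.atz(uv,z)).round(1))
st=ctrl.get_state(); M=R.from_rotvec(st['tool_rot']); print(M.as_matrix().round(3))
for k in(1,-1):
    yt=k*np.array([np.cos(a),np.sin(a),0]); z=np.array([0,0,-1.]); xt=np.cross(yt,z)
    G=R.from_matrix(np.stack([xt,yt,z],1)); rel=(M.inv()*G).as_rotvec(); print(k,"relrot",rel.round(3))
tgt=W((0,-110,100)); 
for z in(.33,.2,.097): print(M.inv().apply([tgt[0]-st['position'][0],tgt[1]-st['position'][1],z-st['position'][2]]).round(4))
E
python3 fit.py
```

```text
[ 0.53888671  0.05295054 -0.14510669  0.00972477] 9.32875614780471
[[0.0, -1.3], [-0.7, -0.3], [-0.6, -1.5], [-1.2, -0.9], [-1.5, -0.1], [0.5, -0.8], [0.1, 0.1], [-0.5, -1.7], [-0.6, -1.6], [-1.3, -0.9]]
[[312.9319036  265.15812314]
 [274.45782828 265.67211224]]
sample top [ 0.45678128 -0.24787229  0.06      ] [ 0.46129669 -0.24735699  0.06      ] (array([ 0.45762383, -0.2471318 ,  0.05780732]), np.float64(0.0028085142836818725))
thick top [ 0.50393585 -0.37343077  0.045     ] jar [ 0.58989911 -0.2627979   0.07      ]
grip [ 0.52298093 -0.05589342  0.1       ] hinge [0.5540695  0.15684704 0.1       ] nest [0.53599475 0.03316073 0.012     ]
grip S@x=0
S grip [  -0.5 -109.9  100. ]
T grip [  -3.9 -111.7  116. ]
S bolt tip [ -0.2 146.7 185. ]
S bolt head [  0.9 229.8 185. ]
T bolt head [ -0.5 223.5 185. ]
T frame bar mid [ -0.2 163.7 200. ]
[[-0.939  0.345  0.   ]
 [ 0.345  0.939  0.   ]
 [-0.     0.    -1.   ]]
1 relrot [ 0.    -0.     1.364]
-1 relrot [ 0.     0.    -1.777]
[-0.5102 -0.5223 -0.0934]
[-0.5102 -0.5223  0.0366]
[-0.5102 -0.5223  0.1396]
```

>>> step_arm(plan=[[[0,0,0.1],[-0.04,-0.04,-0.02],60],[[0,0,0.22],[-0.08,-0.08,-0.04],100],[[0,0,0.34],[-0.12,-0.122,-0.06],100],[[0,0,0.46],[-0.16,-0.164,-0.075],100],[[0,0,0.58],[-0.2,-0.206,-0.09],100],[[0,0,0.7],[-0.24,-0.248,-0.09],100],[[0,0,0.82],[-0.285,-0.292,-0.09],100],[[0,0,0.95],[-0.33,-0.336,-0.09],100],[[0,0,1.08],[-0.37,-0.378,-0.09],100],[[0,0,1.2],[-0.41,-0.42,-0.09],100]], squeeze=10)

```text
time: 2.05
position: [0.4647, 0.0727, 0.327]
tool_rot: [2.205, 2.238, 0.002]
ft_force: [0.3, 0.4, -0.5]
grip_width: 0.614
```

```bash
cat > rel.py <<'E'
import sys
from h import *
# usage: rel.py x y z yaw(of tool y)
x,y,z,a=map(float,sys.argv[1:5])
s=ctrl.get_state();M=R.from_rotvec(s['tool_rot']);yt=np.array([np.cos(a),np.sin(a),0]);zt=np.array([0,0,-1.])
G=R.from_matrix(np.stack([np.cross(yt,zt),yt,zt],1))
print("t",s['time'],"pos",s['position'].round(4),"F",s['ft_force'].round(2),"w",round(s['grip_width'],3))
print(M.as_matrix().round(3).tolist())
print("turn",(M.inv()*G).as_rotvec().round(4),"shift",M.inv().apply(np.array([x,y,z])-s['position']).round(4))
E
python3 rel.py .523 -.0559 .2 -.145
```

```text
t 2.05 pos [0.4647 0.0727 0.327 ] F [ 0.3   0.45 -0.47] w 0.614
[[-0.015, 1.0, 0.001], [1.0, 0.015, 0.001], [0.001, 0.001, -1.0]]
turn [ 0.0011 -0.001   0.1599] shift [-0.1295  0.0563  0.1269]
```

>>> step_arm(plan=[[[0,0,0.08],[-0.05,0.02,0.02],100],[[0,0,0.16],[-0.1,0.04,0.04],100],[[0,0,0.16],[-0.129,0.056,0.06],100],[[0,0,0.16],[-0.129,0.056,0.1],100],[[0,0,0.16],[-0.129,0.056,0.15],100],[[0,0,0.16],[-0.129,0.056,0.19],100],[[0,0,0.16],[-0.129,0.056,0.215],100],[[0,0,0.16],[-0.129,0.056,0.229],100],[[0,0,0.16],[-0.129,0.056,0.229],100],[[0,0,0.16],[-0.129,0.056,0.229],100]])

```text
time: 3.3
position: [0.5236, -0.0533, 0.0988]
tool_rot: [2.371, 2.059, 0.003]
ft_force: [-0.4, -0.1, -0.0]
grip_width: 0.609
```

```bash
python3 rel.py .523 -.0559 .098 -.145;python3 - <<'E'
from h import *
for n,(a,b,c,d) in(("scene",(150,330,200,440)),("top",(190,300,200,440))):
    cv2.imwrite(f"pics/{n}1.png",cv2.resize(cv2.cvtColor(ctrl.get_image(n),cv2.COLOR_RGB2BGR)[a:b,c:d],None,fx=3,fy=3,interpolation=cv2.INTER_CUBIC))
E
```

```text
t 3.3 pos [ 0.5236 -0.0533  0.0988] F [-0.41 -0.08 -0.05] w 0.609
[[0.141, 0.99, 0.002], [0.99, -0.141, 0.0], [0.001, 0.002, -1.0]]
turn [ 0.0021 -0.0006  0.004 ] shift [-0.0027 -0.0003  0.0008]
```

View pics/scene1.png

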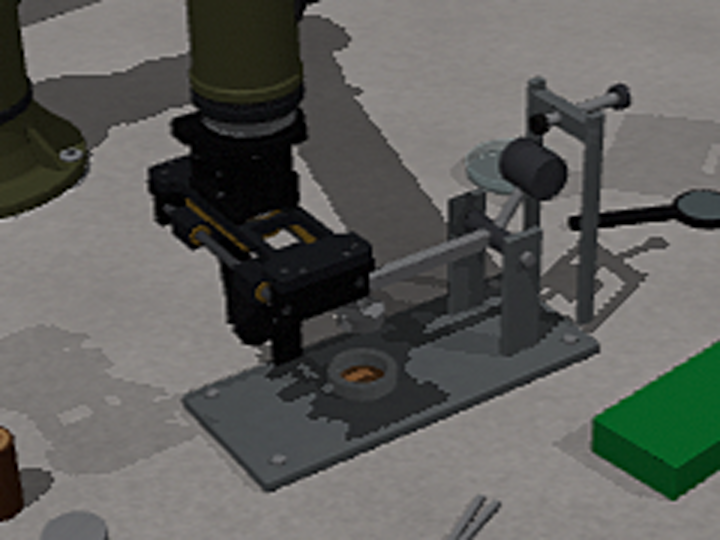

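The fingers straddle the grip, near (285,320) in the crop. Next I'll close them gently.

>>> step_arm(plan=[[[0,0,0],[-0.002,0,0],130],[[0,0,0],[-0.002,0,0],160],[[0,0,0],[-0.002,0,0],190],[[0,0,0],[-0.002,0,0],230],[[0,0,0],[-0.002,0,0],230],[[0,0,0],[-0.002,0,0],230],[[0,0,0],[-0.002,0,0],230],[[0,0,0],[-0.002,0,0],230],[[0,0,0],[-0.002,0,0],230],[[0,0,0],[-0.002,0,0],230]], squeeze=10)

```text
time: 4.65
position: [0.522, -0.0551, 0.0975]
tool_rot: [-2.372, -2.059, 0.001]
ft_force: [-3.2, 0.9, 2.7]
grip_width: 0.16
```

```bash
python3 rel.py .523 -.0559 .098 -.145
```

```text
t 4.65 pos [ 0.522  -0.0551  0.0975] F [-3.22  0.95  2.74] w 0.16
[[0.14, 0.99, -0.001], [0.99, -0.14, 0.0], [0.0, -0.001, -1.0]]
turn [-0.0007 -0.0001  0.004 ] shift [-0.0006  0.0011 -0.0005]
```

>>> step_arm(plan=[[[0,0,0],[0,-0.001,-0.0075],230],[[0,0,0],[0.0005,-0.002,-0.015],230],[[0,0,0],[0.0012,-0.002,-0.0225],230],[[0,0,0],[0.0021,-0.002,-0.03],230],[[0,0,0],[0.0033,-0.002,-0.0374],230],[[0,0,0],[0.0047,-0.002,-0.0448],230],[[0,0,0],[0.0064,-0.002,-0.0521],230],[[0,0,0],[0.0084,-0.002,-0.0594],230],[[0,0,0],[0.0106,-0.002,-0.0666],230],[[0,0,0],[0.013,-0.002,-0.0737],230]], squeeze=14)

```text
time: 5.9
position: [0.5238, -0.0429, 0.1726]
tool_rot: [2.37, 2.057, 0.004]
ft_force: [6.2, -1.1, -2.0]
grip_width: 0.16
```

```bash
python3 rel.py .523 -.0559 .098 -.145
```

```text
t 5.9 pos [ 0.5238 -0.0429  0.1726] F [ 6.22 -1.07 -1.99] w 0.16
[[0.141, 0.99, 0.004], [0.99, -0.141, -0.001], [-0.0, 0.004, -1.0]]
turn [0.0043 0.0004 0.0035] shift [-0.013   0.0007  0.0746]
```

```bash
python3 - <<'E'
import numpy as np
for a,b in((.35,.75),(.75,1.15),(1.15,1.5),(1.5,1.75),(1.75,1.85)):
    t=np.linspace(a,b,11)[1:]; print(a,b,[[round(.215*(np.cos(a)-np.cos(q)),4),round(-.215*(np.sin(q)-np.sin(a)),4)] for q in t])
E
```

```text
0.35 0.75 [[np.float64(0.0031), np.float64(-0.008)], [np.float64(0.0065), np.float64(-0.0159)], [np.float64(0.0103), np.float64(-0.0236)], [np.float64(0.0143), np.float64(-0.0312)], [np.float64(0.0187), np.float64(-0.0387)], [np.float64(0.0233), np.float64(-0.0459)], [np.float64(0.0282), np.float64(-0.0529)], [np.float64(0.0334), np.float64(-0.0598)], [np.float64(0.0389), np.float64(-0.0664)], [np.float64(0.0447), np.float64(-0.0728)]]
0.75 1.15 [[np.float64(0.006), np.float64(-0.0062)], [np.float64(0.0122), np.float64(-0.0121)], [np.float64(0.0187), np.float64(-0.0178)], [np.float64(0.0254), np.float64(-0.0232)], [np.float64(0.0323), np.float64(-0.0283)], [np.float64(0.0393), np.float64(-0.0332)], [np.float64(0.0466), np.float64(-0.0378)], [np.float64(0.0541), np.float64(-0.042)], [np.float64(0.0617), np.float64(-0.046)], [np.float64(0.0695), np.float64(-0.0497)]]
1.15 1.5 [[np.float64(0.0069), np.float64(-0.003)], [np.float64(0.0139), np.float64(-0.0057)], [np.float64(0.0211), np.float64(-0.0081)], [np.float64(0.0282), np.float64(-0.0103)], [np.float64(0.0355), np.float64(-0.0123)]
[... 380 characters left out ...]
loat64(-0.0004)], [np.float64(0.0269), np.float64(-0.0002)], [np.float64(0.0322), np.float64(0.0001)], [np.float64(0.0376), np.float64(0.0006)], [np.float64(0.0429), np.float64(0.0013)], [np.float64(0.0482), np.float64(0.002)], [np.float64(0.0535), np.float64(0.0029)]]
1.75 1.85 [[np.float64(0.0021), np.float64(0.0004)], [np.float64(0.0042), np.float64(0.0008)], [np.float64(0.0063), np.float64(0.0012)], [np.float64(0.0084), np.float64(0.0017)], [np.float64(0.0105), np.float64(0.0022)], [np.float64(0.0126), np.float64(0.0027)], [np.float64(0.0147), np.float64(0.0032)], [np.float64(0.0168), np.float64(0.0037)], [np.float64(0.0189), np.float64(0.0043)], [np.float64(0.0209), np.float64(0.0049)]]
```

>>> step_arm(plan=[[[0,0,0],[0.003,0.0005,-0.008],230],[[0,0,0],[0.0065,0.001,-0.016],230],[[0,0,0],[0.0103,0.0013,-0.0236],230],[[0,0,0],[0.0143,0.0013,-0.0312],230],[[0,0,0],[0.0187,0.0013,-0.0387],230],[[0,0,0],[0.0233,0.0013,-0.0459],230],[[0,0,0],[0.0282,0.0013,-0.0529],230],[[0,0,0],[0.0334,0.0013,-0.0598],230],[[0,0,0],[0.0389,0.0013,-0.0664],230],[[0,0,0],[0.0447,0.0013,-0.0728],230]])

```text
time: 7.15
position: [0.5305, 0.0012, 0.245]
tool_rot: [2.372, 2.057, 0.001]
ft_force: [6.0, -1.8, -1.7]
grip_width: 0.158
```

```bash
python3 rel.py .523 -.0559 .098 -.145
```

```text
t 7.15 pos [0.5305 0.0012 0.245 ] F [ 6.05 -1.76 -1.68] w 0.158
[[0.141, 0.99, 0.002], [0.99, -0.141, -0.001], [-0.001, 0.002, -1.0]]
turn [0.0022 0.0009 0.0032] shift [-0.0575  0.0004  0.147 ]
```

>>> step_arm(plan=[[[0,0,0],[0.006,0.0005,-0.0062],230],[[0,0,0],[0.0122,0.001,-0.0121],230],[[0,0,0],[0.0187,0.0015,-0.0178],230],[[0,0,0],[0.0254,0.002,-0.0232],230],[[0,0,0],[0.0323,0.002,-0.0283],230],[[0,0,0],[0.0393,0.002,-0.0332],230],[[0,0,0],[0.0466,0.002,-0.0378],230],[[0,0,0],[0.0541,0.002,-0.042],230],[[0,0,0],[0.0617,0.002,-0.046],230],[[0,0,0],[0.0695,0.002,-0.0497],230]])

```text
time: 8.4
position: [0.5413, 0.0717, 0.2937]
tool_rot: [-2.371, -2.06, -0.0]
ft_force: [-3.6, -2.0, 1.3]
grip_width: 0.161
```

```bash
python3 rel.py .523 -.0559 .098 -.145
```

```text
t 8.4 pos [0.5413 0.0717 0.2937] F [-3.6  -1.98  1.33] w 0.161
[[0.14, 0.99, -0.001], [0.99, -0.14, 0.001], [0.001, -0.001, -1.0]]
turn [-0.0007 -0.0007  0.0048] shift [-1.291e-01 -1.000e-04  1.957e-01]
```

>>> step_arm(plan=[[[0,0,0],[0.007,-0.0003,-0.003],230],[[0,0,0],[0.0139,-0.0005,-0.0057],230],[[0,0,0],[0.021,-0.0005,-0.0081],230],[[0,0,0],[0.0282,-0.0005,-0.0103],230],[[0,0,0],[0.0355,-0.0005,-0.0123],230],[[0,0,0],[0.0428,-0.0005,-0.014],230],[[0,0,0],[0.0502,-0.0005,-0.0154],230],[[0,0,0],[0.0577,-0.0005,-0.0166],230],[[0,0,0],[0.0651,-0.0005,-0.0176],230],[[0,0,0],[0.0726,-0.0005,-0.0182],230]])

```text
time: 9.65
position: [0.5519, 0.1423, 0.3115]
tool_rot: [2.372, 2.058, 0.0]
ft_force: [6.1, -1.0, -7.7]
grip_width: 0.158
```

```bash
python3 rel.py .523 -.0559 .098 -.145; python3 - <<'E'
from h import *
for n,(a,b,c,d) in(("scene",(100,330,200,440)),("top",(190,300,180,420))):
    cv2.imwrite(f"pics/{n}2.png",cv2.resize(cv2.cvtColor(ctrl.get_image(n),cv2.COLOR_RGB2BGR)[a:b,c:d],None,fx=2.5,fy=2.5,interpolation=cv2.INTER_CUBIC))
E
```

```text
t 9.65 pos [0.5519 0.1423 0.3115] F [ 6.12 -1.01 -7.66] w 0.158
[[0.141, 0.99, 0.001], [0.99, -0.141, -0.001], [-0.001, 0.001, -1.0]]
turn [0.0012 0.0008 0.0033] shift [-0.2002 -0.0009  0.2137]
```

View pics/scene2.png

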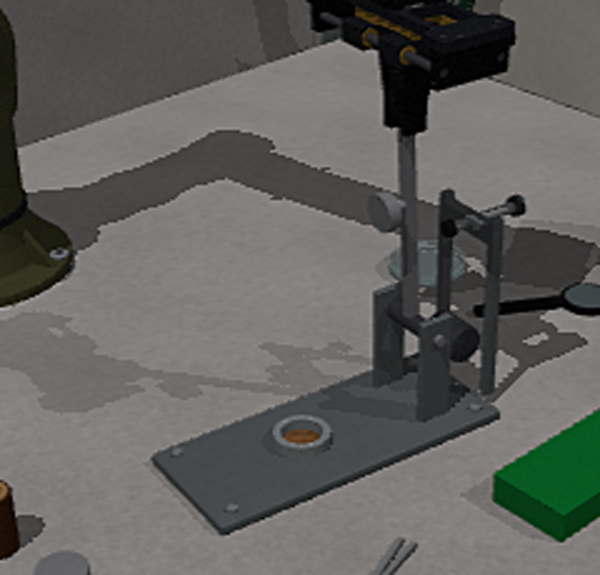

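The arm is nearly vertical. It shows at (408,230) in the crop, still clear of the bolt tip at (450,228). I'll go on slowly and relieve the radial pull.

>>> step_arm(plan=[[[0,0,0],[0.005,0.0003,0.0005],230],[[0,0,0],[0.0105,0.0005,0.001],230],[[0,0,0],[0.016,0.0007,0.0013],230],[[0,0,0],[0.0212,0.0007,0.0015],230],[[0,0,0],[0.0265,0.0007,0.0018],230],[[0,0,0],[0.0317,0.0007,0.002],230],[[0,0,0],[0.037,0.0007,0.0025],230],[[0,0,0],[0.0423,0.0007,0.003],230],[[0,0,0],[0.0475,0.0007,0.0038],230],[[0,0,0],[0.0525,0.0007,0.0045],230]], squeeze=8)

```text
time: 11.0
position: [0.5598, 0.1944, 0.3072]
tool_rot: [2.372, 2.058, 0.001]
ft_force: [5.9, -0.8, 1.2]
grip_width: 0.162
```

```bash
python3 rel.py .523 -.0559 .098 -.145
```

```text
t 11.0 pos [0.5598 0.1944 0.3072] F [ 5.88 -0.79  1.23] w 0.162
[[0.141, 0.99, 0.001], [0.99, -0.141, -0.0], [-0.0, 0.001, -1.0]]
turn [0.001  0.0003 0.0036] shift [-0.2529 -0.0014  0.2093]
```

>>> step_arm(plan=[[[0,0,0],[0.0015,0.0003,0.0003],230],[[0,0,0],[0.003,0.0007,0.0006],230],[[0,0,0],[0.0045,0.001,0.0009],230],[[0,0,0],[0.006,0.001,0.0012],230],[[0,0,0],[0.0075,0.001,0.0015],230],[[0,0,0],[0.009,0.001,0.0018],230],[[0,0,0],[0.0105,0.001,0.0021],230],[[0,0,0],[0.012,0.001,0.0024],230],[[0,0,0],[0.0135,0.001,0.0027],230],[[0,0,0],[0.014,0.001,0.0029],230]])

```text
time: 12.25
position: [0.5619, 0.208, 0.304]
tool_rot: [-2.372, -2.059, 0.002]
ft_force: [2.5, -1.0, -2.8]
grip_width: 0.161
```

```bash
python3 rel.py .523 -.0559 .098 -.145; python3 - <<'E'
from h import *
for n,(a,b,c,d) in(("scene",(140,260,320,430)),):
    cv2.imwrite(f"pics/{n}3.png",cv2.resize(cv2.cvtColor(ctrl.get_image(n),cv2.COLOR_RGB2BGR)[a:b,c:d],None,fx=5,fy=5,interpolation=cv2.INTER_CUBIC))
E
```

```text
t 12.25 pos [0.5619 0.208  0.304 ] F [ 2.54 -1.01 -2.76] w 0.161
[[0.141, 0.99, -0.001], [0.99, -0.141, -0.001], [-0.001, -0.001, -1.0]]
turn [-0.0009  0.0008  0.004 ] shift [-0.2666 -0.0013  0.2062]
```

View pics/scene3.png

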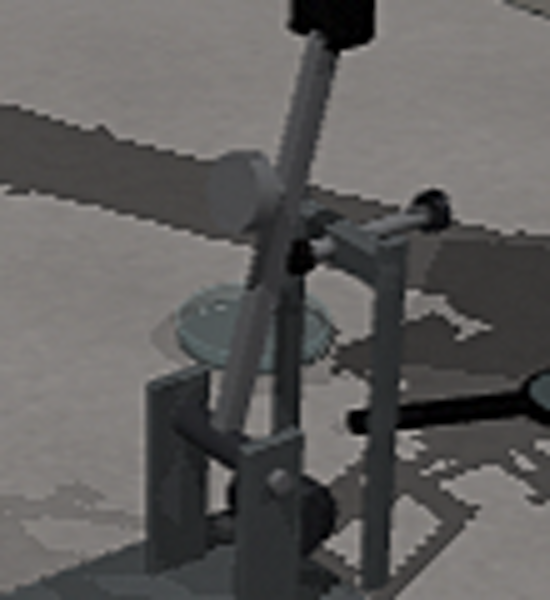

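The bar's edge, near (275,255), is now close to the rubber tip at (295,255). I'll use small steps from here.

>>> step_arm(plan=[[[0,0,0],[0.0005,0,0.0002],230],[[0,0,0],[0.001,0,0.0005],230],[[0,0,0],[0.0015,0,0.0007],230],[[0,0,0],[0.002,0,0.0009],230],[[0,0,0],[0.0025,0,0.0011],230],[[0,0,0],[0.003,0,0.0013],230],[[0,0,0],[0.0035,0,0.0015],230],[[0,0,0],[0.004,0,0.0017],230],[[0,0,0],[0.0045,0,0.0019],230],[[0,0,0],[0.005,0,0.002],230]])

```text
time: 13.55
position: [0.5628, 0.2132, 0.3026]
tool_rot: [-2.372, -2.06, -0.0]
ft_force: [0.3, 0.6, -3.9]
grip_width: 0.164
```

```bash
python3 rel.py .523 -.0559 .098 -.145
```

```text
t 13.55 pos [0.5628 0.2132 0.3026] F [ 0.32  0.62 -3.88] w 0.164
[[0.14, 0.99, -0.0], [0.99, -0.14, 0.0], [0.0, -0.0, -1.0]]
turn [-0.0002 -0.0002  0.0043] shift [-0.2721 -0.0016  0.2046]
```

>>> step_arm(plan=[[[0,0,0],[0.0005,0,0.0004],230],[[0,0,0],[0.001,0,0.0008],230],[[0,0,0],[0.0015,0,0.0011],230],[[0,0,0],[0.002,0,0.0014],230],[[0,0,0],[0.0025,0,0.0017],230],[[0,0,0],[0.003,0,0.002],230],[[0,0,0],[0.0035,0,0.0022],230],[[0,0,0],[0.004,0,0.0024],230],[[0,0,0],[0.0045,0,0.0026],230],[[0,0,0],[0.005,0,0.0028],230]])

```text
time: 14.8
position: [0.5636, 0.2182, 0.3008]
tool_rot: [-2.372, -2.06, -0.002]
ft_force: [-4.0, 0.7, 7.1]
grip_width: 0.167
```

```bash
python3 rel.py .523 -.0559 .098 -.145
```

```text
t 14.8 pos [0.5636 0.2182 0.3008] F [-3.98  0.73  7.12] w 0.167
[[0.14, 0.99, 0.001], [0.99, -0.14, 0.001], [0.001, 0.0, -1.0]]
turn [ 0.0004 -0.0009  0.0043] shift [-0.2773 -0.0018  0.2026]
```

>>> step_arm(plan=[[[0,0,0],[0,0,-0.0008],230],[[0,0,0],[0.0005,0,-0.0014],230],[[0,0,0],[0.001,0,-0.0013],230],[[0,0,0],[0.0015,0,-0.0012],230],[[0,0,0],[0.002,0,-0.0011],230],[[0,0,0],[0.0025,0,-0.001],230],[[0,0,0],[0.003,0,-0.0009],230],[[0,0,0],[0.0035,0,-0.0008],230],[[0,0,0],[0.004,0,-0.0006],230],[[0,0,0],[0.004,0,-0.0005],230]])

```text
time: 16.05
position: [0.5638, 0.2193, 0.3005]
tool_rot: [2.373, 2.056, -0.006]
ft_force: [-6.6, -4.6, 6.4]
grip_width: 0.161
```

```bash
python3 rel.py .523 -.0559 .098 -.145; python3 - <<'E'
from h import *
for n,(a,b,c,d) in(("scene",(140,260,320,430)),):
    cv2.imwrite(f"pics/{n}4.png",cv2.resize(cv2.cvtColor(ctrl.get_image(n),cv2.COLOR_RGB2BGR)[a:b,c:d],None,fx=5,fy=5,interpolation=cv2.INTER_CUBIC))
E
```

```text
t 16.05 pos [0.5638 0.2193 0.3005] F [-6.59 -4.57  6.37] w 0.161
[[0.143, 0.99, -0.002], [0.99, -0.143, -0.003], [-0.004, -0.001, -1.0]]
turn [-0.0013  0.0035  0.002 ] shift [-0.2775 -0.0009  0.2035]
```

View pics/scene4.png

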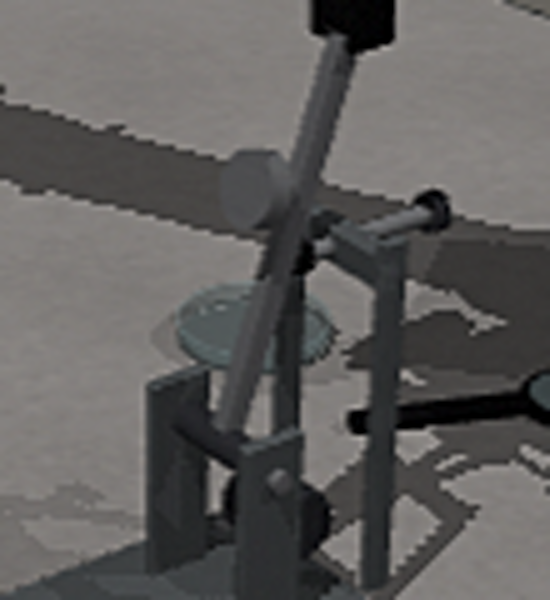

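The stop is found: y progress stalled at 0.219 with Fy -4.6, and the bar touches the tip at (300,255). I'll ease off to unload it before releasing.

>>> step_arm(plan=[[[0,0,0],[-0.0005,0,-0.0003],230],[[0,0,0],[-0.001,0,-0.0006],230],[[0,0,0],[-0.0015,0,-0.001],230],[[0,0,0],[-0.002,0,-0.0013],230],[[0,0,0],[-0.0022,0,-0.0015],230],[[0,0,0],[-0.0022,0,-0.0015],230],[[0,0,0],[-0.0022,0,-0.0015],230],[[0,0,0],[-0.0022,0,-0.0015],230],[[0,0,0],[-0.0022,0,-0.0015],230],[[0,0,0],[-0.0022,0,-0.0015],230]])

```text
time: 17.35
position: [0.5636, 0.2187, 0.3008]
tool_rot: [2.373, 2.058, -0.004]
ft_force: [-4.9, -3.5, -1.5]
grip_width: 0.159
```

```bash
python3 rel.py .523 -.0559 .098 -.145
```

```text
t 17.35 pos [0.5636 0.2187 0.3008] F [-4.9  -3.46 -1.47] w 0.159
[[0.141, 0.99, -0.001], [0.99, -0.141, -0.002], [-0.002, -0.001, -1.0]]
turn [-0.0012  0.0021  0.0032] shift [-0.2772 -0.0012  0.2034]
```

>>> step_arm(plan=[[[0,0,0],[-0.0004,-0.0003,0],230],[[0,0,0],[-0.0008,-0.0005,0],230],[[0,0,0],[-0.0012,-0.0005,0],230],[[0,0,0],[-0.0012,-0.0005,0],230],[[0,0,0],[-0.0012,-0.0005,0],205],[[0,0,0],[-0.0012,-0.0005,0],195],[[0,0,0],[-0.0012,-0.0005,0],175],[[0,0,0],[-0.0012,-0.0005,0],150],[[0,0,0],[-0.0012,-0.0005,0],120],[[0,0,0],[-0.0012,-0.0005,0],100]])

```text
time: 18.6
position: [0.5632, 0.2187, 0.3018]
tool_rot: [-2.372, -2.059, -0.0]
ft_force: [0.8, -0.1, 0.2]
grip_width: 0.545
```

```bash
python3 rel.py .523 -.0559 .098 -.145; python3 - <<'E'
from h import *
for n,(a,b,c,d) in(("scene",(100,260,320,430)),):
    cv2.imwrite(f"pics/{n}5.png",cv2.resize(cv2.cvtColor(ctrl.get_image(n),cv2.COLOR_RGB2BGR)[a:b,c:d],None,fx=3.5,fy=3.5,interpolation=cv2.INTER_CUBIC))
E
```

```text
t 18.6 pos [0.5632 0.2187 0.3018] F [ 0.82 -0.05  0.2 ] w 0.545
[[0.141, 0.99, 0.0], [0.99, -0.141, 0.0], [0.0, 0.0, -1.0]]
turn [ 0.0001 -0.0001  0.004 ] shift [-0.2775 -0.0013  0.2038]
```

View pics/scene5.png

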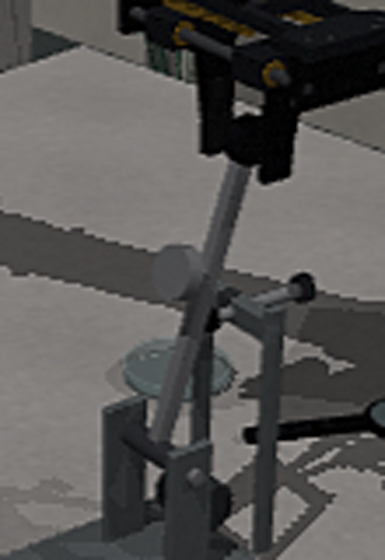

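The grip is free between the open fingers at (250,140), and the arm rests on the stop bolt at (212,320). Next I'll lift clear and go for the sample.

>>> step_arm(plan=[[[0,0,0],[0,0,-0.03],100],[[0,0,0],[0,0,-0.055],100],[[0,0,0],[-0.055,-0.002,-0.06],60],[[0,0,0],[-0.11,-0.006,-0.06],30],[[0,0,0],[-0.17,-0.01,-0.05],30],[[0,0,0],[-0.23,-0.015,-0.03],30],[[0,0,0],[-0.29,-0.02,0],30],[[0,0,0],[-0.345,-0.025,0.03],30],[[0,0,0],[-0.4,-0.03,0.06],30],[[0,0,0],[-0.45,-0.036,0.09],30]])

```text
time: 19.9
position: [0.4645, -0.2214, 0.2126]
tool_rot: [2.371, 2.059, 0.003]
ft_force: [1.8, 0.3, -0.0]
grip_width: 0.883
```

```bash
python3 rel.py .4605 -.2475 .10 -.145; python3 rel.py .4605 -.2475 .041 -.145|tail -1; python3 - <<'E'
from h import *
for n in("scene","top"):
    cv2.imwrite(f"pics/{n}6.png",cv2.cvtColor(ctrl.get_image(n),cv2.COLOR_RGB2BGR))
E
```

```text
t 19.9 pos [ 0.4645 -0.2214  0.2126] F [ 1.75  0.29 -0.01] w 0.883
[[0.14, 0.99, 0.002], [0.99, -0.14, 0.0], [0.001, 0.002, -1.0]]
turn [ 0.002  -0.0007  0.0041] shift [-0.0265 -0.0005  0.1126]
turn [ 0.002  -0.0007  0.0041] shift [-0.0265 -0.0007  0.1716]
```

View pics/scene6.png

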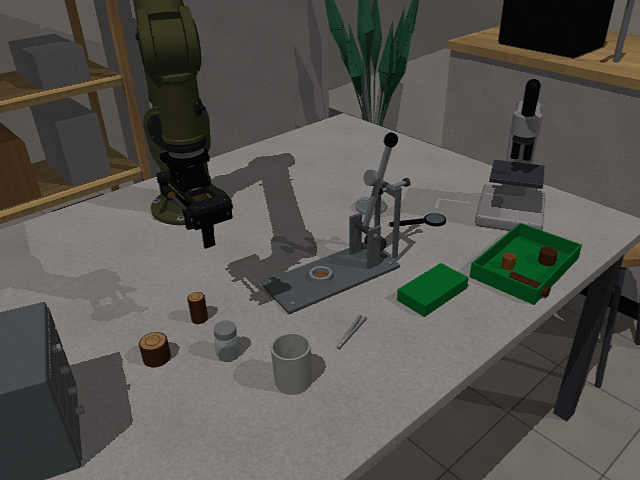

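The press rests open, with its grip at (390,140). The sample stands clear at (198,307), and the jaws are nearly above it.

>>> step_arm(plan=[[[0,0,0],[-0.0265,-0.0005,0.03],30],[[0,0,0],[-0.0265,-0.0005,0.06],30],[[0,0,0],[-0.0265,-0.0005,0.1],30],[[0,0,0],[-0.0265,-0.0005,0.135],30],[[0,0,0],[-0.0265,-0.0005,0.16],30],[[0,0,0],[-0.0265,-0.0005,0.17],30],[[0,0,0],[-0.0265,-0.0005,0.17],60],[[0,0,0],[-0.0265,-0.0005,0.17],90],[[0,0,0],[-0.0265,-0.0005,0.17],110],[[0,0,0],[-0.0265,-0.0005,0.17],120]], squeeze=10)

```text
time: 21.25
position: [0.4612, -0.246, 0.0436]
tool_rot: [2.372, 2.059, 0.002]
ft_force: [-0.1, 0.1, 0.2]
grip_width: 0.563
```

```bash
python3 rel.py .4605 -.2475 .041 -.145; python3 - <<'E'
from h import *
for n,(a,b,c,d) in(("scene",(230,340,130,260)),("top",(230,320,360,490))):
    cv2.imwrite(f"pics/{n}7.png",cv2.resize(cv2.cvtColor(ctrl.get_image(n),cv2.COLOR_RGB2BGR)[a:b,c:d],None,fx=5,fy=5,interpolation=cv2.INTER_CUBIC))
E
```

```text
t 21.25 pos [ 0.4612 -0.246   0.0436] F [-0.11  0.09  0.23] w 0.563
[[0.14, 0.99, 0.001], [0.99, -0.14, 0.0], [0.0, 0.001, -1.0]]
turn [ 0.0013 -0.0002  0.0041] shift [-0.0016 -0.0005  0.0026]
```

View pics/scene7.png

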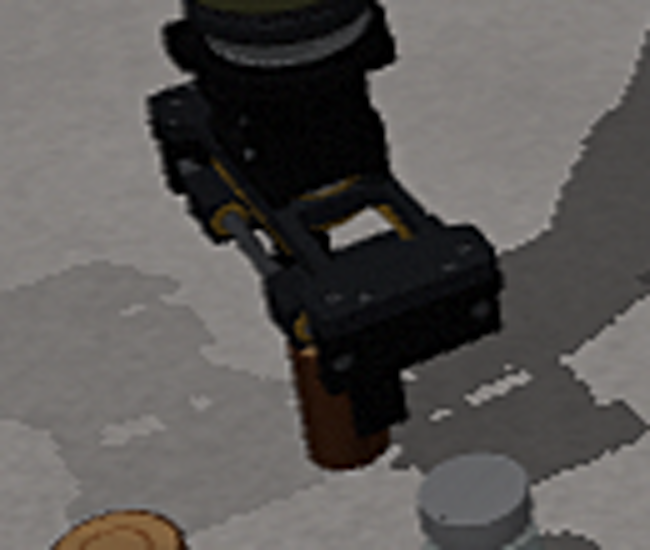

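```bash
python3 - <<'E'
from h import *
S=Cam("scene");T=Cam("top")
z=lambda C,P,o:((C.proj(P)-np.array(o)+.5)*5-.5).round(0).tolist()
xt=np.array([.14,.99,0]);yt=np.array([.99,-.14,0])
c=np.array([.4612,-.246,0])
for dx in(0,-.004,-.008): print(dx,z(S,[c+dx*xt+[0,0,0],c+dx*xt+[0,0,.03],c+dx*xt+[0,0,.06]],(130,230)))
print("finger outer tip",z(S,[c+yt*.04+[0,0,.03],c+yt*.025+[0,0,.03]],(130,230)))
# silhouette of sample at candidate: left/right extents and bottom
th=np.linspace(0,2*np.pi,60)
for dx in(0,-.004,-.008):
    q=np.array([c+dx*xt+[.018*np.cos(t),.018*np.sin(t),0] for t in th]); p=np.array(z(S,q,(130,230))); print(p.min(0),p.max(0))
E
```

```text
0 [[354.0, 444.0], [344.0, 390.0], [335.0, 334.0]]
-0.004 [[345.0, 448.0], [336.0, 393.0], [326.0, 337.0]]
-0.008 [[337.0, 451.0], [327.0, 397.0], [317.0, 341.0]]
finger outer tip [[383.0, 440.0], [369.0, 421.0]]
[312. 417.] [396. 472.]
[303. 421.] [388. 475.]
[294. 424.] [379. 479.]
```

The sample's foot spans x 307–390 with its bottom near 470. That is about 3 mm toward tool -x, so I'll shift 2.5 mm and close.

>>> step_arm(plan=[[[0,0,0],[-0.0025,0,0.001],120],[[0,0,0],[-0.0025,0,0.001],135],[[0,0,0],[-0.0025,0,0.001],150],[[0,0,0],[-0.0025,0,0.001],180],[[0,0,0],[-0.0025,0,0.001],180],[[0,0,0],[-0.0025,0,0.001],180],[[0,0,0],[-0.0025,0,0.001],180],[[0,0,0],[-0.0025,0,-0.01],180],[[0,0,0],[-0.0025,0,-0.04],180],[[0,0,0],[-0.0025,0,-0.08],180]], squeeze=10)

```text
time: 22.6
position: [0.4597, -0.2483, 0.1239]
tool_rot: [-2.372, -2.058, 0.002]
ft_force: [1.3, 0.3, -0.0]
grip_width: 0.408
```

```bash
python3 rel.py .536 .0335 .12 -.147; python3 - <<'E'
from h import *
for n,(a,b,c,d) in(("scene",(200,310,130,260)),("top",(230,320,360,490))):
    cv2.imwrite(f"pics/{n}8.png",cv2.resize(cv2.cvtColor(ctrl.get_image(n),cv2.COLOR_RGB2BGR)[a:b,c:d],None,fx=5,fy=5,interpolation=cv2.INTER_CUBIC))
E
```

```text
t 22.6 pos [ 0.4597 -0.2483  0.1239] F [ 1.3   0.34 -0.02] w 0.408
[[0.141, 0.99, -0.001], [0.99, -0.141, 0.0], [-0.0, -0.001, -1.0]]
turn [-0.0014  0.0001  0.0056] shift [0.2898 0.0358 0.0038]
```

View pics/scene8.png

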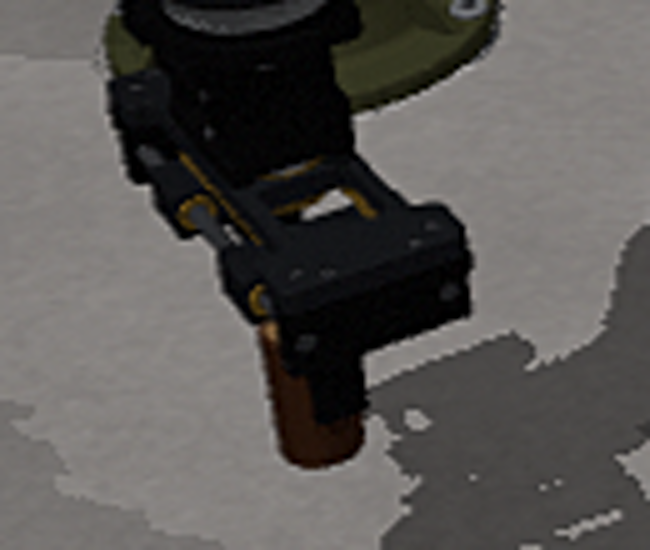

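>>> step_arm(plan=[[[0,0,0],[0.04,0.005,0],180],[[0,0,0],[0.09,0.011,0],180],[[0,0,0],[0.14,0.017,0],180],[[0,0,0],[0.19,0.023,0],180],[[0,0,0],[0.24,0.03,0],180],[[0,0,0.005],[0.275,0.034,0.005],180],[[0,0,0.005],[0.29,0.036,0.02],180],[[0,0,0.005],[0.29,0.036,0.035],180],[[0,0,0.005],[0.29,0.036,0.04],180],[[0,0,0.005],[0.29,0.036,0.04],180]])

```text
time: 23.95
position: [0.5361, 0.0317, 0.0825]
tool_rot: [-2.38, -2.05, 0.002]
ft_force: [0.1, 1.0, 0.1]
grip_width: 0.41
```

```bash
python3 rel.py .536 .0335 .085 -.147; python3 - <<'E'
from h import *
S=Cam("scene");T=Cam("top")
s=ctrl.get_state();p=s['position'];b=p[2]-.0427
I={}
for n,C,(a,bb,c,d) in(("scene",S,(210,310,260,390)),("top",T,(200,300,230,360))):
    im=cv2.cvtColor(ctrl.get_image(n),cv2.COLOR_RGB2BGR)[a:bb,c:d]
    im=cv2.resize(im,None,fx=6,fy=6,interpolation=cv2.INTER_CUBIC); cv2.imwrite(f"pics/{n}9.png",im)
    th=np.linspace(0,2*np.pi,80)
    for cx,cy,z,r,col in((.536,.0335,.024,.0195,(0,255,0)),(.536,.0335,.024,.0265,(0,255,255)),(p[0],p[1],b,.018,(0,0,255))):
        q=C.proj(np.stack([cx+r*np.cos(th),cy+r*np.sin(th),0*th+z],1)); q=((q-[c,a]+.5)*6-.5).round().astype(int)
        cv2.polylines(im,[q.reshape(-1,1,2)],True,col,1)
    cv2.imwrite(f"pics/{n}9o.png",im)
E
```

```text
t 23.95 pos [0.5361 0.0317 0.0825] F [0.1  1.01 0.07] w 0.41
[[0.148, 0.989, -0.001], [0.989, -0.148, -0.001], [-0.001, -0.001, -1.0]]
turn [-0.0011  0.001  -0.0019] shift [ 0.0018 -0.0004 -0.0025]
```

View pics/scene9.png

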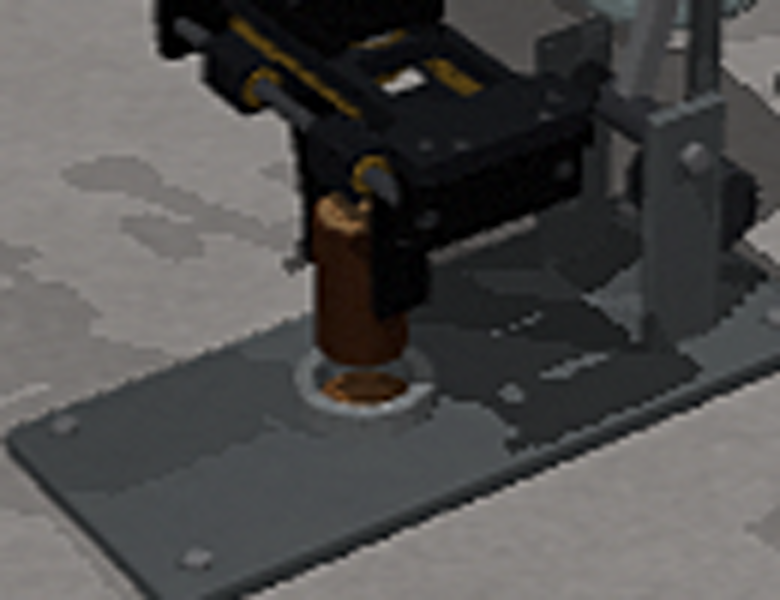

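View pics/scene9o.png

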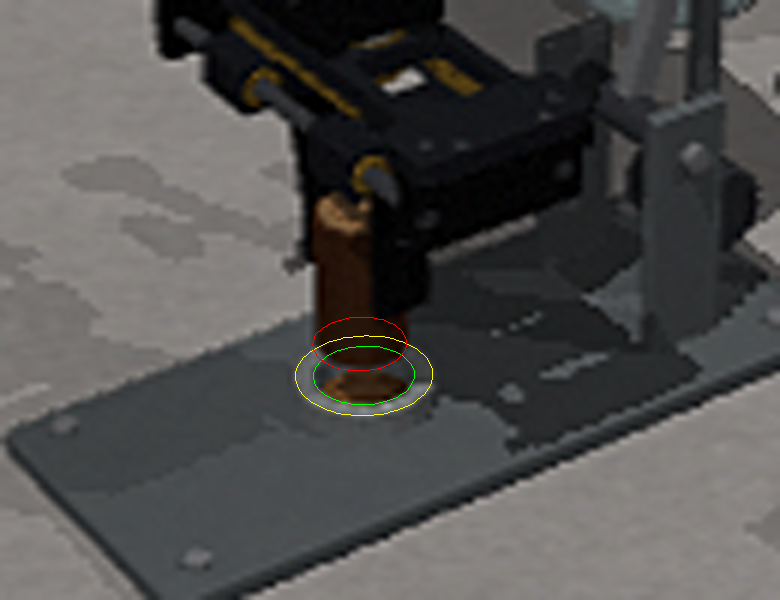

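View pics/top9o.png

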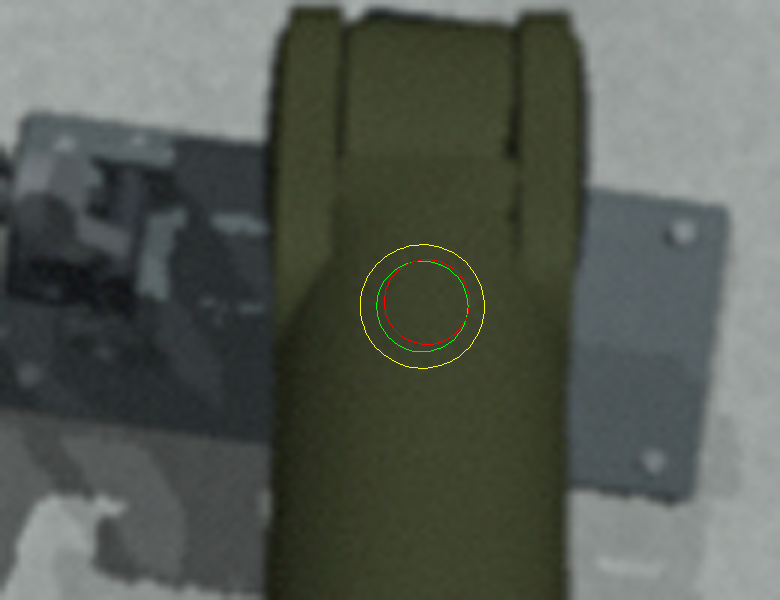

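```bash
python3 - <<'E'
from h import *
S=Cam("scene")
s=ctrl.get_state();p=s['position']
im0=ctrl.get_image("scene"); a,bb,c,d=(240,284,303,343)
im=cv2.cvtColor(im0,cv2.COLOR_RGB2BGR)[a:bb,c:d]
im=cv2.resize(im,None,fx=14,fy=14,interpolation=cv2.INTER_CUBIC); im=np.clip(im.astype(float)*1.7,0,255).astype(np.uint8)
th=np.linspace(0,2*np.pi,80)
for cx,cy,z,r,col in((.536,.0335,.024,.0195,(0,255,0)),(.536,.0335,.012,.0195,(255,0,0)),(.536,.0335,.024,.0265,(0,255,255)),(p[0],p[1],p[2]-.0427,.018,(0,0,255)),(p[0],p[1],p[2]+.0173,.018,(0,0,255))):
    q=S.proj(np.stack([cx+r*np.cos(th),cy+r*np.sin(th),0*th+z],1)); q=((q-[c,a]+.5)*14-.5).round().astype(int)
    cv2.polylines(im,[q.reshape(-1,1,2)],True,col,1)
cv2.imwrite("pics/s10.png",im)
E
```

```text
(no output)
```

View pics/s10.png

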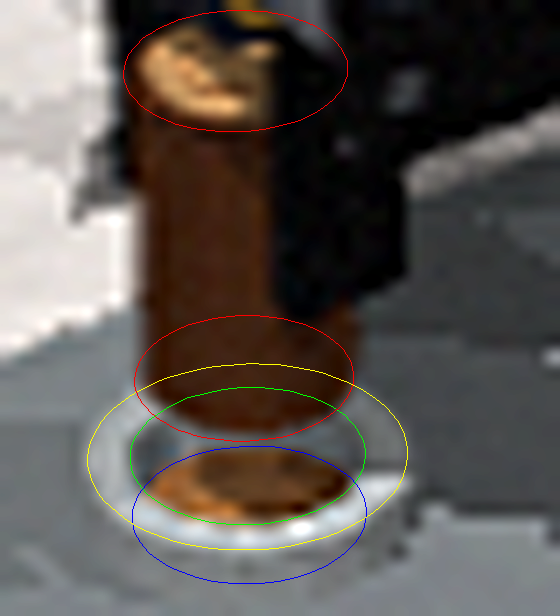

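```bash
python3 - <<'E'
from h import *
S=Cam("scene");xt=np.array([.148,.989,0]);yt=np.array([.989,-.148,0])
b=np.array([.536,.0335,.03])
for n,v in(("xt",xt),("yt",yt),("z",np.array([0,0,1.]))): print(n,(S.proj(b+.001*v)-S.proj(b))*14)
E
```

```text
xt [[ 5.06467342 -2.00891182]]
yt [[3.31497465 2.86899585]]
z [[-0.13612818 -4.94979342]]
```

In the enlarged view the held sample's foot is centred at x≈251 and the collar at x≈247. That is about half a millimetre off along tool x, so I'll correct it and lower gently to just inside the rim.

>>> step_arm(plan=[[[0,0,0],[-0.0005,0,0.004],180],[[0,0,0],[-0.0005,0,0.008],180],[[0,0,0],[-0.0005,0,0.011],180],[[0,0,0],[-0.0005,0,0.013],180],[[0,0,0],[-0.0005,0,0.0145],180],[[0,0,0],[-0.0005,0,0.0155],180],[[0,0,0],[-0.0005,0,0.0165],180],[[0,0,0],[-0.0005,0,0.0175],180],[[0,0,0],[-0.0005,0,0.0185],180],[[0,0,0],[-0.0005,0,0.019],180]])

```text
time: 25.35
position: [0.5367, 0.0332, 0.064]
tool_rot: [-2.378, -2.053, -0.0]
ft_force: [-0.2, 0.7, -0.2]
grip_width: 0.411
```

```bash
python3 rel.py .536 .0335 .0547 -.147
```

```text
t 25.35 pos [0.5367 0.0332 0.064 ] F [-0.2   0.72 -0.23] w 0.411
[[0.145, 0.989, 0.0], [0.989, -0.145, 0.0], [0.0, 0.0, -1.0]]
turn [ 0.    -0.     0.001] shift [ 0.0002 -0.0007  0.0093]
```

```bash
python3 - <<'E'
from h import *
S=Cam("scene")
im0=ctrl.get_image("scene"); print(ctrl.get_state()['position'])
a,bb,c,d=(240,284,303,343)
im=cv2.cvtColor(im0,cv2.COLOR_RGB2BGR)[a:bb,c:d]
im=cv2.resize(im,None,fx=14,fy=14,interpolation=cv2.INTER_CUBIC); im=np.clip(im.astype(float)*1.7,0,255).astype(np.uint8)
cv2.imwrite("pics/s11.png",im)
E
```

```text
[0.53661187 0.03316849 0.06394848]
```

View pics/s11.png

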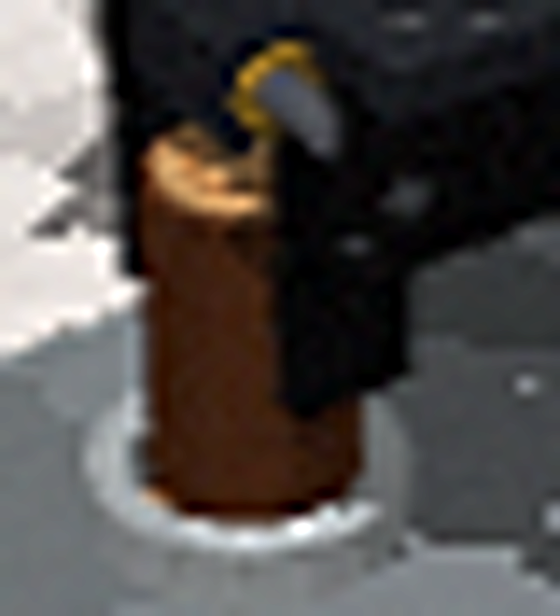

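The foot is inside the collar's outline but close to its right side: the gap is about 18 px on the left and 3 px on the right. I'll shift tool x by -1.2 mm and keep lowering.

>>> step_arm(plan=[[[0,0,0],[-0.0006,0,0],180],[[0,0,0],[-0.0012,0,0],180],[[0,0,0],[-0.0012,0,0.0006],180],[[0,0,0],[-0.0012,0,0.0012],180],[[0,0,0],[-0.0012,0,0.0018],180],[[0,0,0],[-0.0012,0,0.0024],180],[[0,0,0],[-0.0012,0,0.003],180],[[0,0,0],[-0.0012,0,0.0035],180],[[0,0,0],[-0.0012,0,0.004],180],[[0,0,0],[-0.0012,0,0.004],180]])

```text
time: 26.65
position: [0.5365, 0.032, 0.06]
tool_rot: [2.378, 2.054, 0.0]
ft_force: [-0.5, -0.9, -0.3]
grip_width: 0.413
```

```bash
python3 rel.py .536 .0335 .0547 -.147
```

```text
t 26.65 pos [0.5365 0.032  0.06  ] F [-0.47 -0.88 -0.27] w 0.413
[[0.145, 0.989, 0.0], [0.989, -0.145, 0.0], [0.0, 0.0, -1.0]]
turn [ 0.    -0.     0.001] shift [ 0.0014 -0.0007  0.0053]
```

There is no resistance and the foot is below the rim. I'll continue to just above the floor.

>>> step_arm(plan=[[[0,0,0],[0,0,0.0006],180],[[0,0,0],[0,0,0.0012],180],[[0,0,0],[0,0,0.0018],180],[[0,0,0],[0,0,0.0024],180],[[0,0,0],[0,0,0.003],180],[[0,0,0],[0,0,0.0036],180],[[0,0,0],[0,0,0.0042],180],[[0,0,0],[0,0,0.0046],180],[[0,0,0],[0,0,0.005],180],[[0,0,0],[0,0,0.005],180]])

```text
time: 27.9
position: [0.5365, 0.032, 0.055]
tool_rot: [-2.378, -2.053, -0.0]
ft_force: [0.3, -0.6, -0.5]
grip_width: 0.41
```

```bash
python3 rel.py .536 .0335 .0547 -.147
```

```text
t 27.9 pos [0.5365 0.032  0.055 ] F [ 0.26 -0.56 -0.51] w 0.41
[[0.146, 0.989, 0.0], [0.989, -0.146, 0.0], [0.0, 0.0, -1.0]]
turn [ 0.    -0.     0.001] shift [ 0.0015 -0.0007  0.0003]
```

>>> step_arm(plan=[[[0,0,0],[0,0,0.0002],180],[[0,0,0],[0,0,0.0004],180],[[0,0,0],[0,0,0.0006],180],[[0,0,0],[0,0,0.0008],180],[[0,0,0],[0,0,0.001],180],[[0,0,0],[0,0,0.0012],180],[[0,0,0],[0,0,0.0013],180],[[0,0,0],[0,0,0.0014],180],[[0,0,0],[0,0,0.0015],180],[[0,0,0],[0,0,0.0015],180]])

```text
time: 29.15
position: [0.5365, 0.032, 0.0539]
tool_rot: [-2.377, -2.053, -0.0]
ft_force: [-2.2, 0.3, 5.6]
grip_width: 0.413
```

```bash
python3 rel.py .536 .0335 .0547 -.147
```

```text
t 29.15 pos [0.5365 0.032  0.0539] F [-2.22  0.28  5.6 ] w 0.413
[[0.145, 0.989, 0.0], [0.989, -0.145, 0.0], [0.0, -0.0, -1.0]]
turn [-0.     -0.0003  0.001 ] shift [ 0.0014 -0.0008 -0.0008]
```

Floor contact is felt: Fz +5.6 N at TCP z 0.054, where 0.0547 was expected. I'll unload and open.

>>> step_arm(plan=[[[0,0,0],[0,0,-0.0005],180],[[0,0,0],[0,0,-0.001],180],[[0,0,0],[0,0,-0.001],180],[[0,0,0],[0,0,-0.001],145],[[0,0,0],[0,0,-0.001],140],[[0,0,0],[0,0,-0.001],130],[[0,0,0],[0,0,-0.001],115],[[0,0,0],[0,0,-0.001],95],[[0,0,0],[0,0,-0.001],85],[[0,0,0],[0,0,-0.001],85]])

```text
time: 30.4
position: [0.5365, 0.032, 0.0546]
tool_rot: [2.378, 2.054, 0.0]
ft_force: [0.1, 0.8, -0.2]
grip_width: 0.661
```

```bash
python3 rel.py .536 .0335 .0547 -.147; python3 - <<'E'
from h import *
im0=ctrl.get_image("scene")
a,bb,c,d=(220,290,290,350)
im=cv2.cvtColor(im0,cv2.COLOR_RGB2BGR)[a:bb,c:d]
im=cv2.resize(im,None,fx=8,fy=8,interpolation=cv2.INTER_CUBIC); im=np.clip(im.astype(float)*1.7,0,255).astype(np.uint8)
cv2.imwrite("pics/s12.png",im)
E
```

```text
t 30.4 pos [0.5365 0.032  0.0546] F [ 0.08  0.77 -0.23] w 0.661
[[0.145, 0.989, 0.0], [0.989, -0.145, 0.0], [0.0, 0.0, -1.0]]
turn [ 0.0001 -0.0001  0.001 ] shift [ 0.0014 -0.0007 -0.0001]
```

View pics/s12.png

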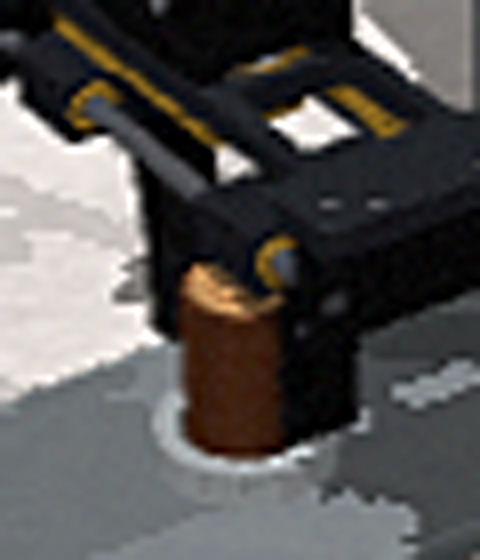

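The sample stands in the collar, near (235,455), with the fingers open. I'll withdraw straight up, then move away toward -y.

>>> step_arm(plan=[[[0,0,0],[0,0,-0.005],85],[[0,0,0],[0,0,-0.015],85],[[0,0,0],[0,0,-0.03],85],[[0,0,0],[0,0,-0.055],85],[[0,0,0],[0,0,-0.085],85],[[0,0,0],[0,0,-0.115],85],[[0,0,0],[-0.04,0,-0.13],85],[[0,0,0],[-0.09,0,-0.14],85],[[0,0,0],[-0.14,0,-0.14],85],[[0,0,0],[-0.19,0,-0.14],85]])

```text
time: 31.7
position: [0.5088, -0.1576, 0.1961]
tool_rot: [2.377, 2.053, 0.004]
ft_force: [0.6, -0.4, 0.1]
grip_width: 0.665
```

```bash
python3 rel.py .536 .0335 .0547 -.147; python3 - <<'E'
from h import *
for n,(a,b,c,d) in(("scene",(120,390,130,430)),("top",(130,330,130,480))):
    im=cv2.cvtColor(ctrl.get_image(n),cv2.COLOR_RGB2BGR)[a:b,c:d]
    cv2.imwrite(f"pics/{n}13.png",cv2.resize(im,None,fx=2.2,fy=2.2,interpolation=cv2.INTER_CUBIC))
    for l in ["sample"]:
        for e in ctrl.cut_out(n,l)[:1]: print(n,l,e['score'],e['rect'])
    C=Cam(n); th=np.linspace(0,6.28,60); c0=np.array([.536,.0335])
    q=np.concatenate([np.stack([c0[0]+.018*np.cos(th),c0[1]+.018*np.sin(th),0*th+z],1) for z in(.012,.072)]); p=C.proj(q); print("pred",p.min(0).round(1),(p.max(0)-p.min(0)).round(1))
E
```

```text
t 31.7 pos [ 0.5088 -0.1576  0.1961] F [ 0.59 -0.36  0.08] w 0.665
[[0.145, 0.989, 0.002], [0.989, -0.145, 0.001], [0.001, 0.002, -1.0]]
turn [ 0.0023 -0.001   0.0012] shift [ 0.1929 -0.0012  0.1416]
scene sample 0.9 [310.8, 250.5, 15.5, 26.5]
pred [311.8 250.5] [16.2 30.4]
top sample 0.45 [294.6, 241.1, 13.8, 17.3]
pred [292.7 241.2] [14.6 16.8]
```

View pics/scene13.png

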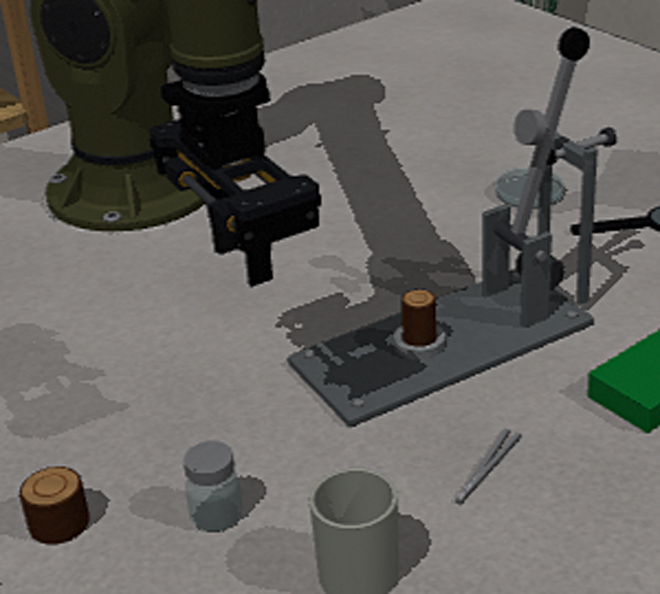

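View pics/top13.png

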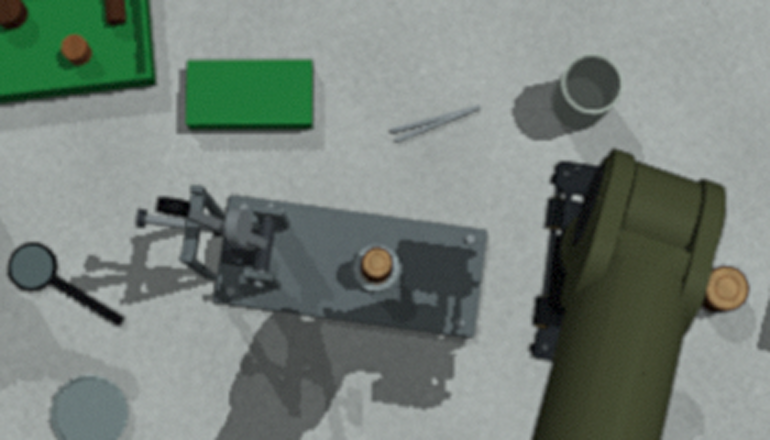

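The sample stands upright in the collar, at (420,320) in the scene crop and (377,265) in the top crop. The arm rests open on the stop, its grip at (573,43), and the robot is clear of everything. I'll hand the job in.

```bash
python3 -c "
from bench import ctrl
print(ctrl.close_job(), ctrl.get_state()['time'])"
```

```text
the job is handed in; nothing more can be done
the job is handed in; nothing more can be done
```

The press is loaded. Its arm rests open on the rubber stop by itself, and the slim sample stands in the collar down on the plate. I handed the job in at about 32 s of the 72 s allowed.

- **Press arm:** I pinched the grip and led the arm over at about 0.3 rad/s, slower near the end. It met the stop at a turn of about 1.87 rad. The push at the grip peaked at about 6 N, which I estimate put roughly 20 N on the stop against the 30 N limit. I eased off before opening the fingers, and the arm stayed in place.
- **Sample:** I lined it up over the collar using the scene camera and lowered it in small steps. It met no resistance at the rim and touched the floor with 5.6 N at almost exactly the expected height. I then unloaded and released it.
- **Last checks:** Both pictures show the sample upright in the collar, the arm open on the stop and the robot clear. The jar, cup, tweezers and other pieces I could see looked undisturbed.
- **Disagreements:**
  - The top camera read about 3 mm off sideways against the touch measurement, so I relied on the scene camera and touch.
  - The side force at the grip swung between about -7 and +6 N during the swing.
  - The sample finder scored only 0.45 in the last top picture, though its position matched the prediction.

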